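Post the sample jar through the collection box flap

TASK

Push the squat screw-cap jar across the steel loading shelf and on through the hanging flap of the collection box, so that it slides down the chute inside and the flap swings fully shut behind it. Only push it gently with the fingertips or the outside of the fingers, never gripping or lifting it, then draw back clear. Leave the dropper bottle, the two vials and everything else on the bench where they are.

Things in the scene. Friction and masses are not known exactly. Their poses are not given: they have to be found in the camera images.
- box: Fixed white collection box with a steel loading shelf in front. Origin: on the bench below the middle of the flap's outer face; x points inward through the flap (away from the robot), y left, z up; yawed up to 0.25 rad. The box spans x = 0 to 200 mm, 130 mm wide, flat clear top at z = 139 mm. Nothing of it rises higher.
- shelf_mid (a point): Middle of the loading shelf's top face: box x = -103, y = 0, z = 80 mm. The shelf is level and rimless, box x = -198 to -8 mm, y = -160 to 160 mm.
- doorway (a point): Middle of the doorway's lower edge line: box x = 0, y = 0, z = 80 mm (shelf height). The doorway is 110 mm wide (box y = -55 to 55 mm) and 52 mm high, in the plane box x = 0.
- chute_top (a point): Middle of the shelf's inner edge: box x = -8, y = 0, z = 80 mm. From here a polished steel chute falls at 40 degrees to the box floor (z = 8 mm, reached at box x = 78 mm). Once the jar's centre is well past this edge (about 10 mm) it tips and slides down by itself.
- flap (a joint): Thin aluminium flap 106 wide, 48 high, 2 thick (mm), 30 g, filling the doorway, hinged along its top edge (at box x = 3 mm, z = 132 mm). 0 rad: hanging shut; grows as the lower edge swings inward and up, to 1.5 rad. It opens inward only, falls shut by itself, and gives way to less than 1 N at its lower edge.
- flap_edge (a point): Middle of the flap's free lower edge.
- jar: Squat white plastic sample jar with a black screw cap, a plain upright cylinder 56 mm in diameter and 32 mm high, about 0.11 kg. Origin: centre of its underside, z up. It stands on the loading shelf about 85 mm to one side of the doorway's middle line and about 105 mm in front of the flap.
- dropper: Amber dropper bottle, 36 mm in diameter and 60 mm high, standing on the loading shelf on the other side from the jar. Not to be moved. Origin: centre of its underside.
- vial_a: Small clear vial with a black cap, 24 mm in diameter and 42 mm high, on the left rear corner of the loading shelf. Not to be moved. Origin: centre of its underside.
- vial_b: Same vial on the right rear corner of the loading shelf. Not to be moved.
- corkring: Cork flask ring on the bench to the left, 90 mm outside diameter, 28 mm high. Not to be moved.
- reagent: Amber reagent bottle with a blue cap on the bench to the right, 76 mm in diameter, 160 mm high. Not to be moved.
- beaker: Clear beaker on the bench to the left, 70 mm in diameter, 90 mm high. Not to be moved.

How it is judged:
By the outcome, as a careful person would: the job done as asked, in the order asked, and still so for the second after the job is handed in, with the robot touching nothing.
It also fails if it takes over 48 s, if anything falls off the work surface, if the arm or the gripper's body presses on something with over 40 N, if the wrist force passes 120 N, or if a joint passes its speed limit or range.

ROBOT

A 7-joint arm with a two-finger parallel gripper is mounted at the origin on the work surface. World frame = base frame: x ahead of the robot, y to its left, z up, the work surface at z = 0. Lengths are in m, angles in rad, forces in N, time in s.
With the tool pointing down it reaches from about 0.375 to 0.925 m from the base axis. Payload 3.1 kg.
Tool frame: the origin (TCP) lies between the finger pads; the fingertips stand 19 mm ahead of it and the grasp point (between the pads) is the TCP; z points along the fingers, y is the direction in which the jaws open and shut (so a half turn about z gives the same grasp; the last joint's range is limited). The gripper opens to 85 mm and grips with 20 to 120 N. Pads are 22 mm wide; open, the fingers measure 114 mm over their backs; the gripper's body (76 mm by 85 mm) begins 54 mm behind the grasp point. The pads swing forward as they close: fully open they stand 13 mm farther back than shut.
Start: joints at [-1.2, 0.383, 0.044, 1.598, -0.018, 1.161, -0.05], TCP at [0.294, 0.58, 0.25] pointing down, gripper open.
Joint ranges: [-2.61, 2.61], [-0.41, 2.15], [-1.48, 1.57], [0, 2.5], [-1.57, 4.71], [0.05, 1.97], [-2.85, 2.85]. Speed limits (rad/s): [2.79, 2.79, 3.14, 3.14, 3.14, 3.14, 3.14].

INTERFACE

Orientations are given as a unit quaternion [x, y, z, w].
In Python, from bench import move_ptp, movel, move_j, move_gripper, pause, inverse_kinematics, read_camera, camera_params, MotionError, sign_off, look_for, tip_of, read_time_s, read_qpos, read_joint_vel, read_effort, read_eef_pos, read_tcp_rot, read_ft_force, read_ft_torque, read_finger_gap gives the robot as it stands. Calls block until the motion is done:
- move_ptp(position, orientation): joint-space move of the TCP to a pose.
- movel(position, orientation=None, speed=0.15): straight line of the TCP; orientation=None keeps the orientation; speed is the mean speed in m/s.
- move_j(angles): joint-space move.
- move_gripper(opening, effort=None): finger opening in m; effort is the grip in N (None keeps the last); returns when the fingers have stopped.
- pause(seconds).
- inverse_kinematics(position, orientation): joint angles nearest the present ones, or None.
- read_camera(name): name is "side" or "top" or "wrist"; returns the picture (480x640x3 uint8, red, green, blue); there is no depth.
- camera_params(name): a dict with "K" (3x3 intrinsics, pixels), "camera_from_world" (4x4, takes a point from world to camera coordinates). Camera axes: x right, y down, z forward; pixel columns grow to the right and rows downward; lengths in m; the calibration is good to about 2 mm. A picture is of the moment at which its call begins: read the wrist's pose just before it. camera_params takes no time and is no camera call; for the wrist camera it gives the pose at the moment of the call.
A pose or a line that the arm cannot do raises MotionError and nothing moves.
- sign_off(): hands the job in, once; it reports no verdict.
Trained networks look in the newest picture that a camera, given by its name, has taken for a name from the list of things; names that differ only in an ending like _2 or _b are one class to them, and where a whole thing is asked for, a point or a joint stands for the part that bears it (a point fixed in the world has none). Each returns a list of dicts, best first, with "confidence" (0 to 1); they miss things now and then, are a little off and sometimes report something else, mostly with a low value. They report only what shows in the picture. A call takes as long as a camera call.
- look_for(camera, name): "at" ([column, row] in pixels, amid what is visible of it).
- tip_of(camera, name): "at" ([column, row] in pixels: a listed point, or the origin of a listed thing).
Readings, each from a call of its own:
- read_time_s(): time.
- read_qpos(): joint angles.
- read_joint_vel(): joint speeds.
- read_effort(): joint torques, N m.
- read_eef_pos(): TCP position.
- read_tcp_rot(): TCP orientation.
- read_ft_force(): force on the tool from outside, world axes, zero at the start.
- read_ft_torque(): the same for the moment, N m.
- read_finger_gap(): finger opening in m.
Only numpy, scipy, OpenCV 4.12 (cv2) and the standard library are available. Lean on these libraries where they do the work, as an engineer would, in place of code of your own. Each camera call takes 0.05 s, during which the arm holds its last target. There are 200 camera calls.

## Working session

There is one attempt and no reset: what is moved stays moved. The work goes in short steps, each a Python script; the robot and the scene stay as the last script left them, time stands still between calls to the robot, and variables do not carry over. Pictures are saved under pics/ and viewed, about 8 in all and at most 12, crops included, and the job is handed in when it is done.

```bash
mkdir -p pics; ls; cat > h.py <<'E'
import numpy as np, cv2
from bench import *
def ray(cam,uv):
    p=camera_params(cam);K=np.array(p["K"]);T=np.array(p["camera_from_world"])
    R,t=T[:3,:3],T[:3,3]
    return -R.T@t, R.T@np.linalg.inv(K)@np.array([uv[0],uv[1],1.])
def at_z(cam,uv,z):
    o,d=ray(cam,uv); return o+d*(z-o[2])/d[2]
def proj(cam,P):
    p=camera_params(cam);T=np.array(p["camera_from_world"]);q=T[:3,:3]@np.array(P)+T[:3,3];q=np.array(p["K"])@q;return q[:2]/q[2]
def save(cam,n):
    im=read_camera(cam);cv2.imwrite(f"pics/{n}.png",np.ascontiguousarray(im[:,:,::-1]));return im
E
python3 - <<'E'
from h import *
np.set_printoptions(precision=4,suppress=True)
print(read_time_s(),read_tcp_rot(),read_finger_gap())
for c in("top","side"):
    save(c,c+"0"); print(c,"cam pos",ray(c,[320,240])[0])
    for n,z in(("jar",.08),("dropper",.08),("vial_a",.08),("shelf_mid",.08),("doorway",.08),("chute_top",.08),("flap_edge",.084),("box",0),("reagent",0)):
        for d in tip_of(c,n)[:2]: print(c,n,np.round(d["at"],1),round(d["confidence"],2),at_z(c,d["at"],z))
E
```

```text
pics
0.0 [ 0.2322  0.9727 -0.0013 -0.0003] 0.0855479972645501
top cam pos [0.5055 0.0199 1.1806]
top jar [252.7 249. ] 0.78 [0.5713 0.1671 0.08  ]
top dropper [334.9 266.1] 0.71 [0.5352 0.0002 0.08  ]
top vial_a [358.6 231.6] 0.59 [ 0.6049 -0.0487  0.08  ]
top vial_a [233.3 213.4] 0.55 [0.6445 0.207  0.08  ]
top shelf_mid [288.  255.2] 0.75 [0.558  0.0952 0.08  ]
top doorway [302.6 205.3] 0.69 [0.6599 0.065  0.08  ]
top chute_top [303.2 206.3] 0.89 [0.6578 0.0638 0.08  ]
top flap_edge [300.4 205.5] 0.63 [0.659  0.0693 0.084 ]
top flap_edge [512.3 241. ] 0.49 [ 0.5829 -0.3577  0.084 ]
top box [303.3 211.3] 0.94 [0.6579 0.0668 0.    ]
top box [302.4 205.8] 0.47 [0.67   0.0687 0.    ]
top reagent [511.7 244.8] 0.71 [ 0.5806 -0.3851  0.    ]
top reagent [361.3 232.7] 0.64 [ 0.6097 -0.0595  0.    ]
side cam pos [-0.0157 -0.6734  0.7542]
side jar [292.3 236.9] 0.85 [0.5521 0.1551 0.08  ]
side jar [310.1 246.2] 0.47 [0.5603 0.0941 0.08  ]
side dropper [327.2 267.9] 0.64 [0.5362 0.0013 0.08  ]
side dropper [216.9 232. ] 0.41 [0.4216 0.3005 0.08  ]
side vial_a [365. 266.] 0.66 [ 0.6053 -0.0502  0.08  ]
side vial_a [304.9 214.7] 0.63 [0.6406 0.2177 0.08  ]
side shelf_mid [309.8 246.7] 0.65 [0.5585 0.093  0.08  ]
side doorway [344.3 240. ] 0.77 [0.6397 0.0591 0.08  ]
side doorway [252.9 223.2] 0.21 [0.5132 0.2747 0.08  ]
side chute_top [344.8 234.8] 0.84 [0.6559 0.0754 0.08  ]
side flap_edge [350.1 237.8] 0.74 [0.6529 0.0524 0.084 ]
side flap_edge [326.8 264.4] 0.54 [0.5406 0.0079 0.084 ]
side box [346.2 261.7] 0.9 [0.6553 0.0689 0.    ]
side reagent [477.5 384. ] 0.66 [ 0.5844 -0.384   0.    ]
```

View pics/top0.png

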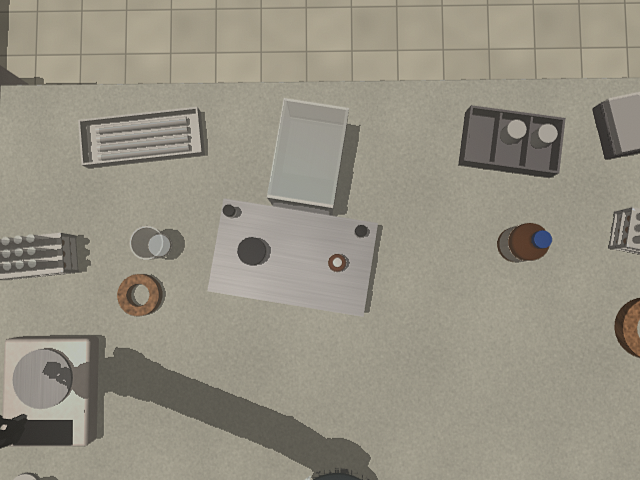

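View pics/side0.png

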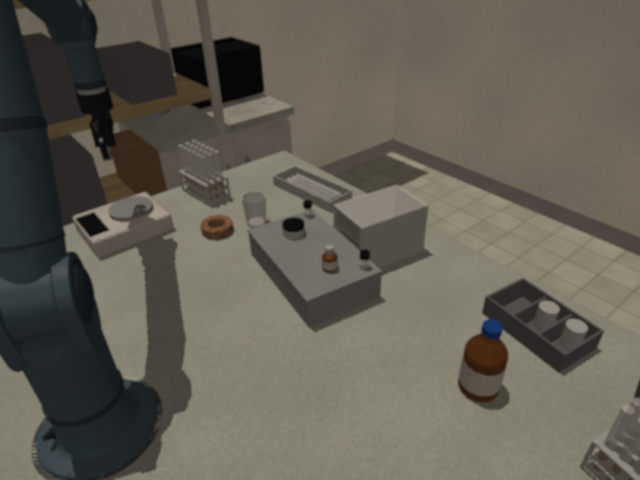

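The top view shows the jar at (252,251), the dropper at (337,262), and the vials at (230,211) and (361,231). The shelf's front edge runs from (208,291) to (366,314), so the box yaw is about -0.15. The side view agrees. Next I'll fit the box pose.

```bash
python3 - <<'E'
from h import *
from scipy.optimize import least_squares
np.set_printoptions(precision=4,suppress=True)
C=[((-.198,.16,.08),(208,291)),((-.198,-.16,.08),(366,314)),((-.008,-.16,.08),(382,225)),((-.008,.16,.08),(222,200)),
 ((0.2,.065,.139),(284,99)),((.2,-.065,.139),(349,107)),((0,-.065,.139),(334,209)),((0,.065,.139),(268,196))]
def W(b,p):
    c,s=np.cos(b[2]),np.sin(b[2]);return np.array([b[0]+c*p[0]-s*p[1],b[1]+s*p[0]+c*p[1],p[2]])
f=lambda b:np.concatenate([proj("top",W(b,p))-np.array(u) for p,u in C])
r=least_squares(f,[.66,.067,-.147],loss="soft_l1");b=r.x;print(b,f(b).reshape(-1,2))
def B(P):
    c,s=np.cos(b[2]),np.sin(b[2]);d=P[:2]-b[:2];return np.array([c*d[0]+s*d[1],-s*d[0]+c*d[1]])
print("jar cap",B(at_z("top",(252,251),.112)),"drop",B(at_z("top",(337,262.5),.14)),"va",B(at_z("top",(230,211),.122)),"vb",B(at_z("top",(361,231),.122)))
print("side jar",B(at_z("side",(293,227),.112)),"side drop tip",B(at_z("side",(329,268),.08)))
E
```

```text
[ 0.6561  0.0661 -0.1599] [[ 1.0534  0.3359]
 [-0.5106  1.6631]
 [-2.9018 -2.2519]
 [ 2.426  -0.6113]
 [-0.2008 -0.7423]
 [ 0.2978  0.8079]
 [-0.0057 -0.9411]
 [-0.3249  2.0677]]
jar cap [-0.1051  0.0824] drop [-0.1032 -0.0864] va [-0.0342  0.1366] vb [-0.0345 -0.1239]
side jar [-0.1157  0.0657] side drop tip [-0.1047 -0.0855]
```

The fit agrees with the specification: jar at box (-105, 83) mm and dropper at (-103, -86) mm. I'll set the fingers about 26 mm apart to form a stable V for pushing. First comes the sideways push, with a wrist look beforehand.

```bash
cat >> h.py <<'E'
b=(.6561,.0661,-.1599)
cb,sb=np.cos(b[2]),np.sin(b[2])
def W(x,y,z): return [b[0]+cb*x-sb*y,b[1]+sb*x+cb*y,z]
def B(P): d=np.array(P)[:2]-b[:2];return np.array([cb*d[0]+sb*d[1],-sb*d[0]+cb*d[1]])
def Q(two_a): return [np.cos(two_a/2),np.sin(two_a/2),0,0]
def best(pos,two_a):
    q=np.array(read_qpos()); o=[]
    for k in(0,2*np.pi/2):
        s=inverse_kinematics(pos,Q(two_a+k))
        if s is not None:o.append((np.abs(np.array(s)-q).max(),two_a+k))
    print(o);return Q(min(o)[1])
LAT=np.pi/2+b[2]; FWD=np.pi+b[2]
E
python3 - <<'E'
from h import *
np.set_printoptions(precision=4,suppress=True)
move_gripper(.026)
p=W(-.105,.150,.25); q=best(p,LAT)
move_ptp(p,q); print(read_time_s(),read_finger_gap())
save("wrist","w1")
for n in("jar","vial_a","dropper"):
    for d in tip_of("wrist",n)[:2]: print(n,d["at"],round(d["confidence"],2),B(at_z("wrist",d["at"],.08)))
print("tcp px", proj("wrist",W(-.105,.150,.08)))
E
```

```text
[(np.float64(0.42131331418753554), 1.4108963267948966), (np.float64(2.5867428383050717), 4.552488980384689)]
3.25 0.026037237313572624
jar [318.7, 302.4] 0.94 [-0.1073  0.0832]
vial_a [420.1, 232.4] 0.63 [-0.0326  0.1401]
tcp px [321.5359 218.3415]
```

View pics/w1.png

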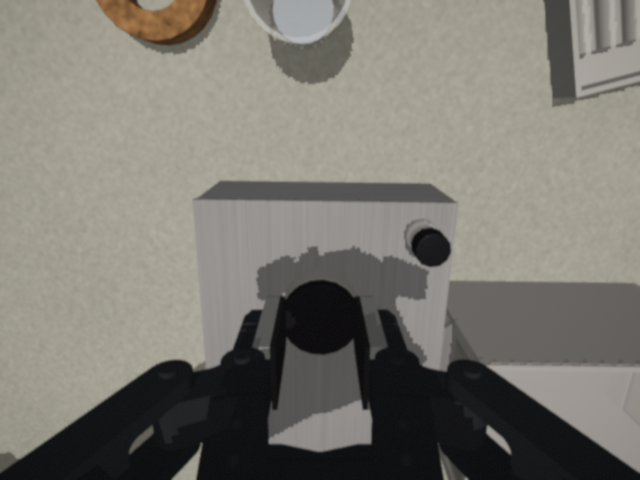

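The wrist view shows the jar at about (319,312), clear of vial_a at (430,246). The measured jar position, box (-107, 83), agrees with the earlier one. Now I'll descend and push sideways.

```bash
python3 - <<'E'
from h import *
np.set_printoptions(precision=4,suppress=True)
movel(W(-.1065,.150,.106),speed=.12); print(read_ft_force(),B(read_eef_pos()))
movel(W(-.1065,.110,.106),speed=.05); print(read_ft_force())
movel(W(-.1065,.037,.106),speed=.04); print(read_ft_force(),read_time_s())
movel(W(-.1065,.055,.106),speed=.06)
movel(W(-.1065,.055,.20),speed=.15)
p=W(-.175,0,.20); q=best(p,FWD); move_ptp(p,q)
print(read_time_s(),read_finger_gap())
save("wrist","w2")
for c in("wrist","top"):
  if c=="top": save(c,"t2")
  for n in("jar","dropper"):
    for d in tip_of(c,n)[:2]: print(c,n,d["at"],round(d["confidence"],2),B(at_z(c,d["at"],.08)))
E
```

```text
[-0.8889  0.2081  0.9005] [-0.1057  0.1504]
[ 0.1182  0.4355 -0.335 ]
[ 0.0307  0.4057 -0.0162] 7.725
[(np.float64(1.5042972726867299), 2.981692653589793), (np.float64(1.5403020223961794), 6.123285307179586)]
10.3 0.02579206137844734
wrist jar [322.5, 334.2] 0.8 [-0.108  0.002]
wrist dropper [192.8, 340.8] 0.73 [-0.1029 -0.0844]
top jar [293.1, 257.5] 0.67 [-0.1045  0.0022]
top jar [359.1, 231.1] 0.23 [-0.0311 -0.1223]
top dropper [360.9, 232.4] 0.71 [-0.0331 -0.1263]
top dropper [300.5, 210.3] 0.69 [-0.0069  0.0022]
```

View pics/w2.png

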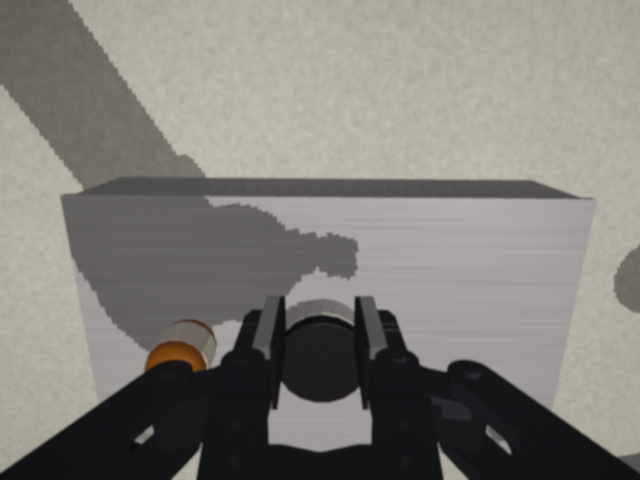

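The jar is now in front of the doorway at box (-106, 2), and the dropper is unmoved at (-103, -84). Now I'll push it through, pause for the jar to slide down, and retreat.

```bash
python3 - <<'E'
from h import *
np.set_printoptions(precision=4,suppress=True)
movel(W(-.168,.002,.106),speed=.12); print(read_ft_force())
movel(W(-.06,.001,.106),speed=.05); print(read_ft_force())
movel(W(-.022,.0,.106),speed=.03); print(read_ft_force(),B(read_eef_pos()),read_time_s())
pause(.3)
movel(W(-.12,.0,.106),speed=.12)
movel(W(-.17,.0,.25),speed=.2)
pause(.5);print(read_time_s(),read_ft_force())
a=cv2.imread("pics/top0.png")
save("top","t3");s=save("side","s3")
for c in("top","side"):
  for n in("jar","flap_edge"):
    for d in tip_of(c,n)[:2]: print(c,n,d["at"],round(d["confidence"],2),B(at_z(c,d["at"],.08)))
x=cv2.resize(cv2.imread("pics/t3.png")[180:330,190:400],None,fx=2.5,fy=2.5)
y=cv2.resize(cv2.imread("pics/s3.png")[170:330,230:440],None,fx=2.5,fy=2.5)[:375]
cv2.imwrite("pics/c3.png",cv2.resize(np.hstack([x,y]),(800,286)))
E
```

```text
[-0.0485  0.844  -0.0741]
[-1.1525  0.1587 -0.6933]
[-0.2231 -0.2736  0.8839] [-0.0222  0.    ] 15.2583
17.9333 [-0.5619  0.1427  0.3058]
top flap_edge [142.7, 294.6] 0.41 [-0.2251  0.2923]
top flap_edge [302.8, 203.9] 0.39 [ 0.0069 -0.0004]
side flap_edge [349.5, 236.3] 0.54 [ 0.0046 -0.0027]
side flap_edge [255.5, 224.3] 0.36 [-0.1707  0.1746]
```

View pics/c3.png

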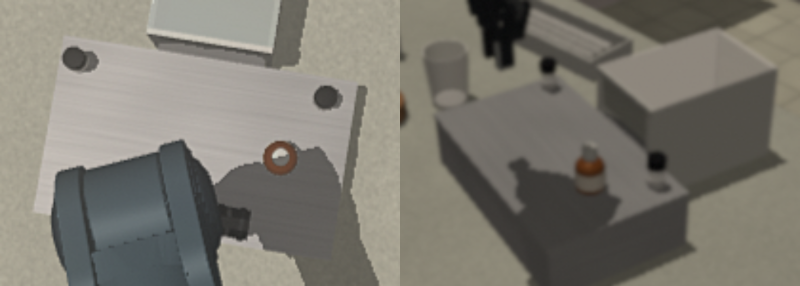

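The jar is off the shelf, the bystanders are in place and the arm is clear. The box top looks translucent, so I'll look through it from above and also take a tilted view of the flap.

```bash
python3 - <<'E'
from h import *
from scipy.spatial.transform import Rotation as R
np.set_printoptions(precision=4,suppress=True)
def crop(c,n):
    save(c,n); 
    for m in("jar","flap_edge"):
        for d in tip_of(c,m)[:2]: print(n,m,d["at"],round(d["confidence"],2),B(at_z(c,d["at"],.084 if m!="jar" else .008)))
print("tilted")
q0=R.from_quat(read_tcp_rot()); ax=np.array([-sb,cb,0])
for t in(-.6,-.45,-.3):
    # tool z tilted toward +x box
    q=(R.from_rotvec(t*ax)*q0); 
    try: move_ptp(W(-.2,0,.27),q.as_quat()); print("tilt",t,q.apply([0,0,1]),"cam",ray("wrist",[320,240])); break
    except MotionError as e: print(e)
crop("wrist","w4")
move_ptp(W(-.02,0,.32),q0.as_quat()); print(ray("wrist",[320,240])); crop("wrist","w5")
print("proj chute foot",proj("wrist",W(.1,0,.03)),read_time_s())
a=[cv2.resize(cv2.imread(f"pics/{n}.png"),(400,300)) for n in("w4","w5")]
cv2.imwrite("pics/c4.png",np.hstack(a))
E
```

```text
tilted
tilt -0.6 [ 0.5576 -0.0898 -0.8252] cam (array([0.3262, 0.119 , 0.3284]), array([ 0.7839, -0.1242, -0.6084]))
w4 jar [318.2, 252.7] 0.71 [ 0.1128 -0.0017]
w4 flap_edge [323.7, 249.9] 0.77 [0.0021 0.0041]
(array([0.5585, 0.0817, 0.4422]), array([ 0.3054, -0.0488, -0.951 ]))
w5 jar [620.2, 82.5] 0.17 [-0.1217  0.2952]
w5 flap_edge [325.1, 227.6] 0.86 [0.005  0.0056]
w5 flap_edge [181.6, 180.9] 0.21 [-0.037  -0.1192]
proj chute foot [318.7888 297.2461] 20.125
```

View pics/c4.png

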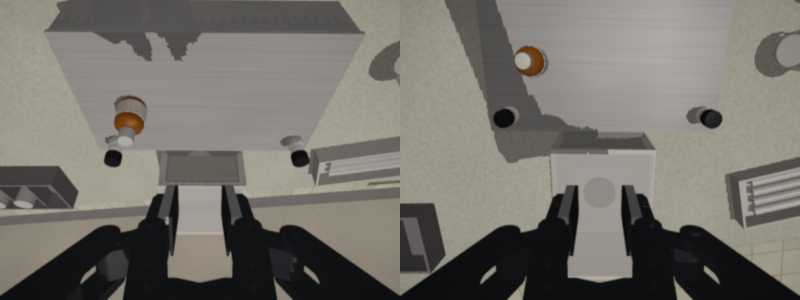

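Through the clear top, the jar shows as a disc at about (320,307), past the foot of the chute (box x ≈ 0.1). I'll enlarge the flap to confirm that it is shut.

```bash
python3 - <<'E'
from h import *
a=cv2.resize(cv2.imread("pics/w4.png")[225:315,235:415],None,fx=4,fy=4,interpolation=cv2.INTER_CUBIC)
cv2.imwrite("pics/c5.png",cv2.convertScaleAbs(a,alpha=1.5,beta=0))
print(B(at_z("wrist",(320,307),.04)))
E
```

```text
[0.10666634 0.00131189]
```

View pics/c5.png

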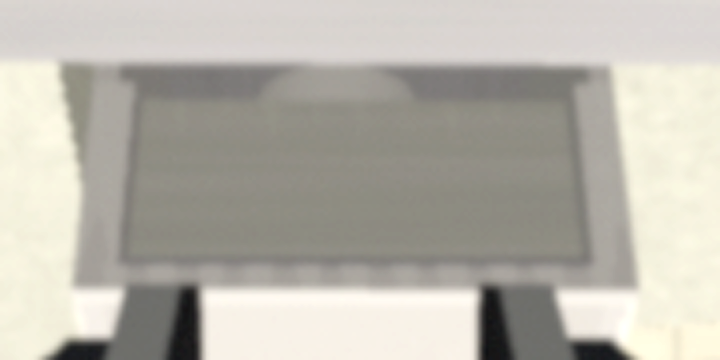

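The flap's lower edge is at row ≈249, with a slit below it in which the white jar shows at the chute foot. I'll check that row against the geometry for a shut flap.

```bash
python3 - <<'E'
from h import *
K=np.array(camera_params("wrist")["K"]);o=np.array([.3262,.119,.3284]);d=np.array([.7839,-.1242,-.6084])
z=d/np.linalg.norm(d);x=np.array([-sb,cb,0]);x-=z*(x@z);x/=np.linalg.norm(x);y=np.cross(z,x)
def row(P):
    v=np.array(P)-o;p=K@np.array([v@x,v@y,v@z]);return (p/p[2])[:2].round(1)
print("centre",row(o+d),"shelf edge",row(W(-.008,0,.08)),"box top front",row(W(0,0,.139)),"hinge",row(W(.002,0,.132)))
for t in(0,.05,.1,.2,.4): print(t,row(W(.003+.048*np.sin(t),0,.132-.048*np.cos(t))))
print("jar foot near",row(W(.079,0,.008)))
E
```

```text
centre [319.5 236.8] shelf edge [318.9 238.1] box top front [318.9 294.7] hinge [318.9 289.2]
0 [318.9 247.9]
0.05 [318.9 249.4]
0.1 [318.9 250.9]
0.2 [318.9 254.2]
0.4 [318.9 261.6]
jar foot near [318.8 234.5]
```

After correcting for the 3 px principal-point offset, a shut flap should have its edge at row ≈251. I see ≈249, so it is shut within the measurement error. I'll draw back and hand in.

```bash
python3 - <<'E'
from h import *
move_ptp(W(-.2,.0,.32),list(read_tcp_rot())); pause(.3); print(read_time_s(),read_ft_force()); sign_off()
E
```

```text
21.175 [-0.32004566  0.3563238   0.14179675]
the job is handed in; nothing more can be done
```

I pushed the jar through the flap and handed the job in at 21.2 s. It now lies on the box floor past the chute, and the flap is shut.

**What I did:** I held the fingers 26 mm apart, so their outer edges met the jar at two points. I pushed it sideways to the doorway's middle line, then straight in past the chute edge, and drew back. I never gripped or lifted it. Every wrist-force reading I took was under about 1.5 N.

**Last checks:**
- **Jar:** it shows through the clear top at box x ≈ 107 mm, y ≈ 1 mm, which is past the foot of the chute.
- **Flap:** its lower edge appeared at image row ≈ 249, and a shut flap should show at ≈ 251. That puts it shut within my measurement error.
- **Other things:** the dropper and both vials looked unmoved in the last pictures. I measured the dropper's position again only before the final push, and it had not moved. I did not measure the cork ring, reagent bottle or beaker again, but the arm did not go near them.

**Disagreements:** the first side-camera look put the jar 10–17 mm away from the top-camera position. The wrist camera agreed with the top camera, so I used that. In one top view the detector also mistook a vial for the dropper, and I ignored that reading.

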